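Open the dial lid wide and tip the gold sweets into the dish

TASK

On the counter are two tilting jar stands. At the one with the red dial lid, which holds two gold sweets, turn the dial so that its largest opening lies squarely over the gap in the lid on the dish side; then swing the crank handle towards the dish and all the way down so that the jar tips over and both gold sweets drop into the stand's own white dish. Leave the dial set to the largest opening; the jar may stay tipped.

Things in the scene. Friction and masses are not known exactly. Their poses are not given: they have to be found in the camera images.
- stand: Fixed tilting jar stand with a RED dial (its blue twin is a bystander). Origin under the jar's middle, at counter height; z up, x to the dish side, y left. The dish is fixed on the base: x -50..110, y -53..53 mm, rim 48 mm high. Posts at y +-61 carry the clear jar (96 mm wide) on a pivot along y at z 155 mm, upright at first. The lid gap, a 92 degree sector, faces +x.
- dial (a joint): Red dial, a 100 mm disc on the jar's axis, top face at z 202 mm, with a grip bar 12 mm thick, 44 long, 30 tall (to z 232) across its centre. Radians, growing clockwise from above: 0 = largest opening (92 degree sector) over the lid gap, grip bar along the stand's y; 1.48 = smallest, -1.75 = middle. Starts at 1.08 to 1.42. Stiff (0.05 N m), no clicks; stays, turns on to -1.9.
- crank (a point): Point to grip on the crank of the red-dialled jar: a dark wooden round sleeve 16 mm thick along the stand's y, free 35 mm to either side, spinning freely. It goes with the jar round a 60 mm circle about the pivot and starts at stand x 30, y -130, z 207 mm. Forwards (+x) then down tips the lid to +x, 120 degrees to the stop (x 30, z 103). Needs 4 N; stays where left.
- gold_ball_a: Gold sweet, a hard ball 20 mm across, loose on the floor of the clear jar with the red dial; origin at its centre. It passes only the largest opening, and rolls out once the jar is tipped well past level: 110 to 120 degrees, and a moment's wait.
- gold_ball_b: The other gold sweet in that jar, the same.

How it is judged:
On the way, in this order (a step that is already met when the one before it is completed fails the run):
1. the red dial is at its largest opening (within 11 degrees) with both gold sweets still in the jar (value of joint dial between -0.2 and 0.2 rad and height (world z) of each of gold_ball_a, gold_ball_b above 0.1 m), for 0.2 s.
2. both gold sweets are in the dish of their stand (x of gold_ball_a in the frame of stand between -0.05 and 0.11 m and y of gold_ball_a in the frame of stand between -0.053 and 0.053 m and height (world z) of each of gold_ball_a, gold_ball_b below 0.05 m and x of gold_ball_b in the frame of stand between -0.05 and 0.11 m and y of gold_ball_b in the frame of stand between -0.053 and 0.053 m), for 0.2 s.
At the end, for the whole second after the job is handed in: Both gold sweets lie inside the white dish of the stand with the red dial (centres within its outline and lower than 50 mm over the counter), and the red dial is within 0.2 rad (11 degrees) of its largest opening (all of step 2 and value of joint dial between -0.2 and 0.2 rad); the robot touches nothing.
It also fails if it takes over 58 s, if anything falls off the work surface, if the arm or the gripper's body presses on something with over 40 N, if the wrist force passes 120 N, or if a joint passes its speed limit or range.

ROBOT

A 7-joint arm with a two-finger parallel gripper is mounted at the origin on the work surface. World frame = base frame: x ahead of the robot, y to its left, z up, the work surface at z = 0. Lengths are in m, angles in rad, forces in N, time in s.
With the tool pointing down it reaches from about 0.4 to 0.925 m from the base axis. Payload 5.6 kg.
Tool frame: the origin (TCP) lies midway between the tips of the shut fingers; the grasp point (between the pads) lies 19 mm behind it; y points along the fingers, x is the direction in which the jaws open and shut, and the axes are right-handed (so a half turn about y gives the same grasp; the last joint's range is limited). The gripper opens to 85 mm and grips with 20 to 120 N. Pads are 22 mm wide; open, the fingers measure 114 mm over their backs; the gripper's body (76 mm by 85 mm) begins 54 mm behind the grasp point. The pads swing forward as they close: fully open they stand 13 mm farther back than shut.
Start: joints at [-1.313, 0.468, -0.012, 1.603, 0.006, 1.071, -0.056], TCP at [0.193, 0.621, 0.193] pointing down, gripper open.
Joint ranges: [-2.53, 2.53], [-0.31, 2.02], [-1.57, 1.55], [0.28, 2.44], [-1.29, 4.43], [0.15, 1.84], [-2.92, 2.92]. Speed limits (rad/s): [2.57, 2.57, 3.14, 3.14, 3.14, 3.14, 3.14].

INTERFACE

Orientations are given as a unit quaternion [w, x, y, z].
In Python, from rig import telemetry, capture, manip gives the robot as it stands. The module is installed in compiled form; this text tells all that it offers.
- The arm moves only by the tool servo_tool, never from a script. Its argument "deltas" is a list of rows, each a list of 2 entries, a list of its own where there are three numbers: the shift along the tool's x, y, z in cm, then the turn about the tool's y in rad. A call has 1 to 10 rows; each row shifts and turns the commanded pose from where the row before left it, along the tool's axes as they then stand; what a row does not reach is not made up. A row lasts 1/8 s, in which the tool goes at most 62.5 mm and 10.7 degrees, less where a joint would pass 70% of its speed; a pose out of reach is approached as far as the arm can. A call is refused whole if a number of a shift passes 6.25 or a number of a turn 0.188, either way. A call with a gripper value outside its range is refused whole. "jaw" is the gripper command: -1 is fully open, 1 is shut, values between are in proportion, set as the call begins (left out, the last holds). The fingers move at their own pace and stop on an object; the grip force is fixed at half the most. Time passes only in rows, so rows that do not move let the fingers close. It gives the time, the measured TCP pose, the force and the opening at its end, in the units of the state.
- telemetry.get_obs(): the state, without advancing time (a new reading comes with each control period).
- capture(name): name is "scene" or "side" or "wrist"; returns a dict with "color" (480x640x3 uint8, red, green, blue), "fx", "fy", "cx", "cy" (pixels), "world_to_cam" (4x4, takes a point from world to camera coordinates). Camera axes: x right, y up, looking along -z (the intrinsics and any distortion apply to the point x, -y, -z); pixel columns grow to the right and rows downward; lengths in m; the calibration is good to about 2 mm. A picture is of the moment at which its call begins. There is no depth.
- manip.close_job(): hands the job in, once; it reports no verdict.
The state is a dict: "t": time; "joint_pos": joint angles; "dq": joint speeds; "joint_efforts": joint torques, N m; "eef_pos": TCP position; "eef_rot": TCP orientation; "contact_force": force on the tool from outside, world axes, zero at the start; "wrist_torque": the same for the moment, N m; "width": finger opening in m.
Only numpy, scipy, OpenCV 4.12 (cv2) and the standard library are available. Lean on these libraries where they do the work, as an engineer would, in place of code of your own. Each camera call takes 0.05 s, during which the arm holds its last target.

## Working session

There is one attempt and no reset: what is moved stays moved. The work goes in short steps, Python scripts to look and compute and a tool call to move; the robot and the scene stay as the last step left them, time stands still between calls to the robot, and variables do not carry over. Pictures are saved under pics/ and viewed, and the job is handed in when it is done.

Besides the shell and the picture viewer there is one more tool, called after "Call:" by a JSON object that holds its "fn" and its "kwargs", one argument or row to a line. servo_tool: Moves the arm, as the interface text tells. Its arguments: {"type":"object","properties":{"deltas":{"type":"array","items":{"type":"array"}},"jaw":{"type":"number"}},"required":["deltas"]}

```bash
mkdir -p pics; python3 - <<'E'
from rig import telemetry, capture
import cv2, pickle
o=telemetry.get_obs()
for k,v in o.items(): print(k,v)
for n in ["scene","side","wrist"]:
    c=capture(n); pickle.dump(c,open(f'{n}0.pkl','wb'))
    cv2.imwrite(f'pics/{n}0.png',c['color'][:,:,::-1]); print(n,{k:v for k,v in c.items() if k!='color'})
E
```

```text
t 0.0
joint_pos [-1.31302395  0.46839616 -0.01160522  1.60363641  0.00601177  1.07141063
 -0.05629705]
dq [ 7.70196493e-04  5.22308050e-04 -9.30712802e-05  4.93170481e-04
 -1.39205372e-04 -6.79108870e-04 -8.19900577e-04]
joint_efforts [ 5.15195479e-04 -5.32384658e+01  2.19427992e-02 -2.51302081e+01
  1.14951708e-02  7.73149455e-03  2.38747742e-07]
eef_pos [0.19245109 0.62018715 0.1916208 ]
eef_rot [-0.5688592   0.56969589  0.41894421 -0.4199185 ]
contact_force [0.05316708 0.45653955 0.16959692]
wrist_torque [-0.00485633 -0.00392295 -0.06062679]
width 0.08519910033065853
scene {'fx': 604.3489350221879, 'fy': 604.3489350221879, 'cx': 318.85418782210525, 'cy': 225.9719521637407, 'world_to_cam': array([[-0.65931825,  0.75179517,  0.0101718 ,  0.38346499],
       [-0.56774086, -0.50668241,  0.6488014 ,  0.18126997],
       [ 0.49291963,  0.42199166,  0.76088979, -1.26508677],
       [ 0.        ,  0.        ,  0.        ,  1.        ]])}
side {'fx': 455.25578609062444, 'fy': 455.25578609062444, 'cx': 330.01227797025416, 'cy': 242.132221251307, 'world_to_cam': array([[ 0.96642735, -0.25626858, -0.01856311, -0.51028192],
       [ 0.17033726,  0.58492565,  0.79299886, -0.18097223],
       [-0.19236265, -0.76953778,  0.60894024, -0.90840731],
       [ 0.        ,  0.        ,  0.        ,  1.        ]])}
wrist {'fx': 429.21325710351545, 'fy': 429.21325710351545, 'cx': 323.76895238144965, 'cy': 240.09297036364774, 'world_to_cam': array([[ 0.29643266,  0.95505265, -0.00145364, -0.64899527],
       [-0.90804495,  0.28136995, -0.31029875,  0.03885733],
       [-0.29594263,  0.09330265,  0.95063798, -0.38061103],
       [ 0.        ,  0.        ,  0.        ,  1.        ]])}
```

View pics/scene0.png

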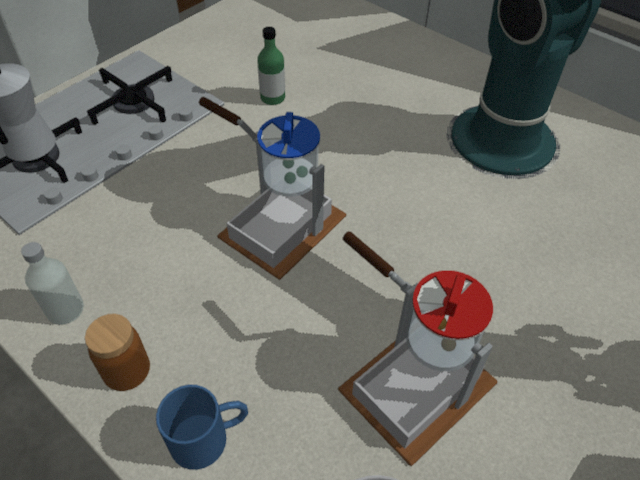

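View pics/side0.png

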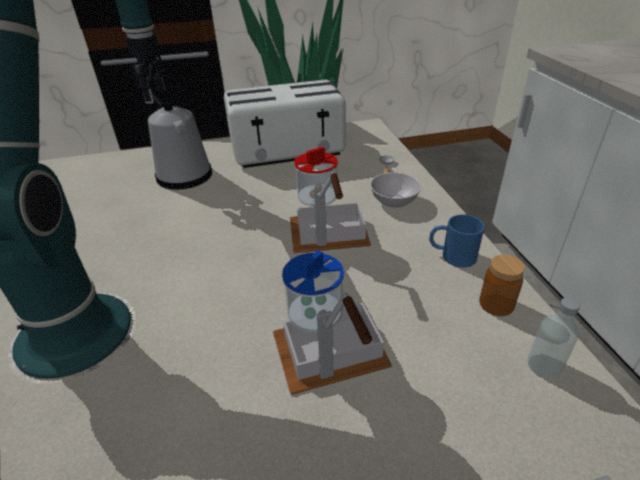

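View pics/wrist0.png

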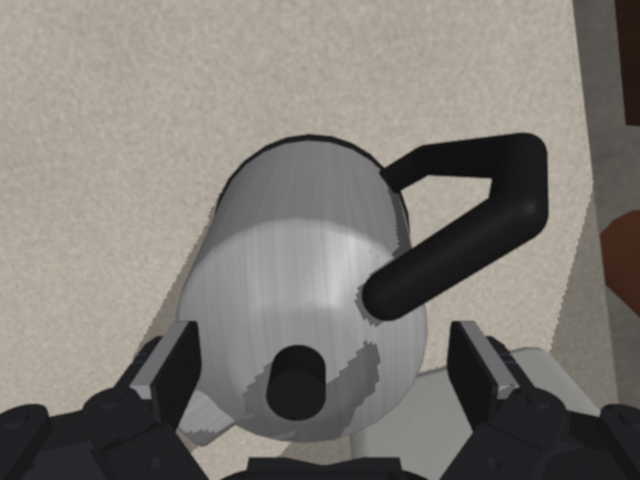

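```bash
python3 - <<'E'
import cv2
a=cv2.imread('pics/scene0.png')[220:470,330:510]; cv2.imwrite('pics/sc_crop.png',cv2.resize(a,None,fx=2.4*1,fy=2.4,interpolation=cv2.INTER_CUBIC))
a=cv2.imread('pics/side0.png')[140:255,280:380]; cv2.imwrite('pics/si_crop.png',cv2.resize(a,None,fx=5,fy=5,interpolation=cv2.INTER_CUBIC))
E
```

```text
(no output)
```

View pics/sc_crop.png

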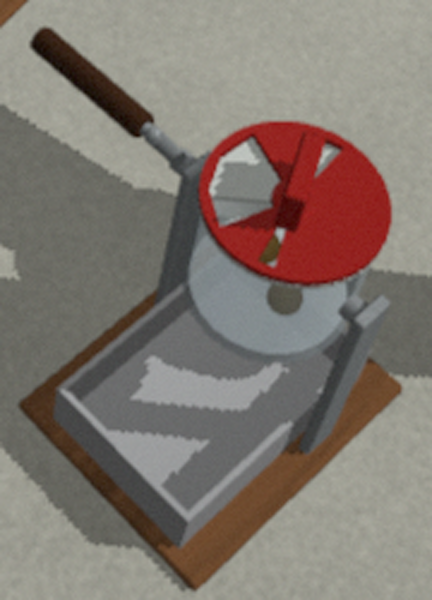

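View pics/si_crop.png

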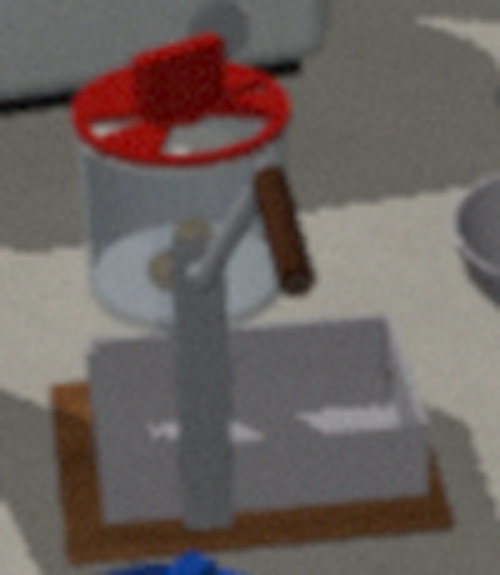

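```bash
cat > h.py <<'E'
import numpy as np, pickle
from scipy.optimize import least_squares
def proj(c,P):
    P=np.atleast_2d(P); q=(c['world_to_cam']@np.c_[P,np.ones(len(P))].T).T[:,:3]
    return np.c_[c['cx']+c['fx']*q[:,0]/-q[:,2], c['cy']+c['fy']*-q[:,1]/-q[:,2]]
def S(p,L):
    L=np.atleast_2d(L)/1000.; c,s=np.cos(p[2]),np.sin(p[2])
    return np.c_[p[0]+c*L[:,0]-s*L[:,1],p[1]+s*L[:,0]+c*L[:,1],L[:,2]]
E
python3 - <<'E'
from h import *
sc=pickle.load(open('scene0.pkl','rb'));si=pickle.load(open('side0.pkl','rb'))
L1=[[110,53,48],[110,-53,48],[30,-165,207],[30,-95,207],[0,0,202]]
U1=np.array([[407.1,435.4],[354.2,383.8],[347.9,235.8],[389.6,272.9],[453.3,304.2]])
L2=[[0,0,202],[110,-53,48],[110,53,48],[30,-165,207],[30,-95,207]]
U2=np.array([[316.3,161.8],[365.4,225],[357.6,203.6],[339,196],[333.6,175.6]])
f=lambda p:np.r_[(proj(sc,S(p,L1))-U1).ravel(),(proj(si,S(p,L2))-U2).ravel()]
for y0 in (0,1.5,-1.5):
    r=least_squares(f,[.6,.4,y0],loss='soft_l1'); print(r.x,r.cost)
p=r.x;print(f(p).reshape(-1,2).round(1)); np.save('pose.npy',p)
for d in (1.0,1.1,1.2,1.3,1.4):
    # bar along y at 0, clockwise by d
    u=np.array([np.sin(d),np.cos(d)])
    v=np.array([u[1],-u[0]])
    Q=[[*(a*22*u+b*6*v),232] for a,b in((1,1),(1,-1),(-1,-1),(-1,1))]
    print(d,((proj(sc,S(p,Q))-[330,220])*2.4).round().tolist(),((proj(si,S(p,Q))-[280,140])*5).round().tolist())
E
```

```text
[ 0.54987226  0.19446295 -0.14412534] 17.66977792614994
[ 0.54987226  0.19446295 -0.14412534] 17.66977792614995
[ 0.54987226  0.19446295 -0.14412534] 17.669777926149937
[[ 0.9  3.7]
 [-0.3 -1.4]
 [-0.2  0.2]
 [-5.8 -5.2]
 [ 0.4  0.2]
 [-0.5 -1.3]
 [ 0.  -0.2]
 [ 0.7 -2.1]
 [-0.9 -0.7]
 [ 0.3  2.5]]
1.0 [[289.0, 202.0], [313.0, 208.0], [325.0, 139.0], [302.0, 133.0]] [[223.0, 32.0], [207.0, 24.0], [129.0, 52.0], [146.0, 61.0]]
1.1 [[285.0, 200.0], [308.0, 208.0], [329.0, 141.0], [307.0, 134.0]] [[225.0, 34.0], [211.0, 25.0], [128.0, 50.0], [142.0, 60.0]]
1.2 [[281.0, 197.0], [304.0, 207.0], [333.0, 143.0], [311.0, 134.0]] [[226.0, 37.0], [214.0, 26.0], [127.0, 48.0], [138.0, 59.0]]
1.3 [[277.0, 194.0], [299.0, 206.0], [337.0, 146.0], [315.0, 135.0]] [[227.0, 39.0], [217.0, 28.0], [126.0, 46.0], [135.0, 57.0]]
1.4 [[274.0, 191.0], [295.0, 205.0], [340.0, 149.0], [320.0, 137.0]] [[227.0, 41.0], [220.0, 30.0], [126.0, 44.0], [132.0, 55.0]]
```

```bash
cat > ov.py <<'E'
from h import *
import cv2
def draw(c,p,d,box,s,name):
    x0,y0,x1,y1=box
    im=cv2.resize(c['color'][y0:y1,x0:x1,::-1].copy(),None,fx=s,fy=s,interpolation=cv2.INTER_CUBIC)
    def pl(L,col,closed=True):
        q=((proj(c,S(p,L))-[x0-.5,y0-.5])*s); cv2.polylines(im,[(q*8).round().astype(np.int32)],closed,col,1,cv2.LINE_AA,3)
    t=np.linspace(0,2*np.pi,60)
    pl(np.c_[50*np.cos(t),50*np.sin(t),0*t+202],(0,255,255))
    pl([[110,53,48],[110,-53,48],[-50,-53,48],[-50,53,48]],(0,255,0))
    pl([[30,-165,207],[30,-95,207]],(255,255,0),False)
    u=np.array([np.sin(d),np.cos(d)]);v=np.array([u[1],-u[0]])
    pl([[*(a*22*u+b*6*v),232] for a,b in((1,1),(1,-1),(-1,-1),(-1,1))],(255,0,255))
    cv2.imwrite(name,im)
E
python3 - <<'E'
from ov import *
p=np.load('pose.npy')
draw(pickle.load(open('scene0.pkl','rb')),p,1.1,(330,220,510,470),2.4,'pics/o1.png')
draw(pickle.load(open('side0.pkl','rb')),p,1.1,(280,140,380,255),5,'pics/o2.png')
E
```

```text
(no output)
```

View pics/o1.png

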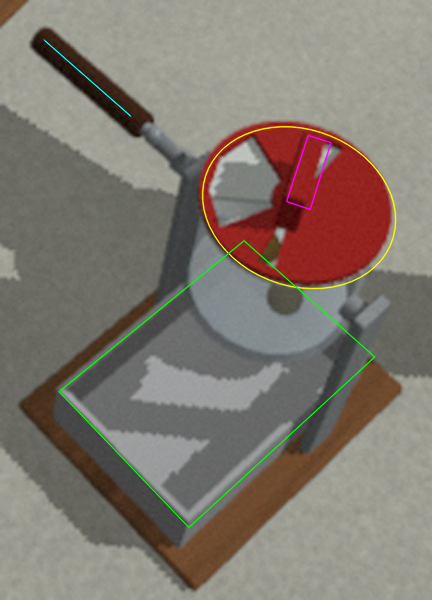

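View pics/o2.png

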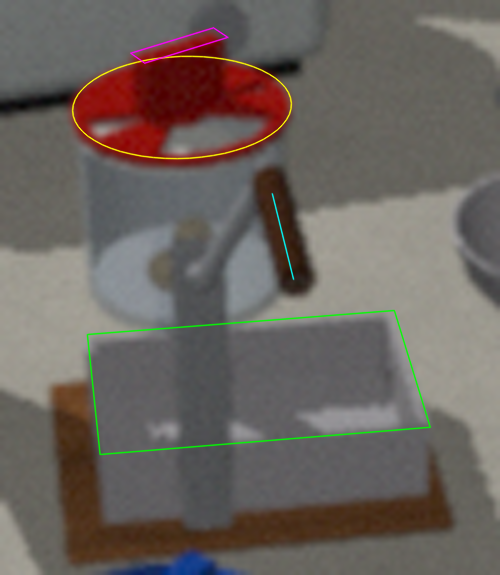

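```bash
cat >> h.py <<'E'
from scipy.spatial.transform import Rotation as Rn
def tool():
    from rig import telemetry
    o=telemetry.get_obs(); q=o['eef_rot']; R=Rn.from_quat([q[1],q[2],q[3],q[0]]).as_matrix()
    return o,np.array(o['eef_pos']),R
def go(target,ang):
    """cm shift in current tool axes to target; turn about tool y so tool-x heading = ang (mod pi)"""
    o,t,R=tool(); d=R.T@(np.array(target)-t)*100
    h=np.arctan2(R[1,0],R[0,0]); dt=h-ang; dt=(dt+np.pi/2)%np.pi-np.pi/2
    print('t',o['t'],'pos',t.round(4),'heading',round(h,3),'shift cm',d.round(2),'turn y',round(dt,3),'yaxis',R[:,1].round(3),'F',np.round(o['contact_force'],1),'w',round(o['width'],4),'j7',round(o['joint_pos'][6],2))
E
python3 - <<'E'
from h import *
p=np.load('pose.npy')
T=S(p,[[0,0,290]])[0]
go(T,p[2]-1.1)
sc=pickle.load(open('scene0.pkl','rb'));si=pickle.load(open('side0.pkl','rb'))
# blue disc centre
f=lambda q:np.r_[(proj(sc,[[q[0],q[1],.202]])-[289,137]).ravel(),(proj(si,[[q[0],q[1],.202]])-[313,274]).ravel()]
r=least_squares(f,[.5,-.1]);print(r.x,r.fun)
E
```

```text
t 0.15 pos [0.1925 0.6203 0.1918] heading 1.27 shift cm [-30.1   -9.77 -46.76] turn y -0.628 yaxis [-0.    -0.001 -1.   ] F [ 0.2 -0.1 -0.4] w 0.0855 j7 -0.06
[ 0.45549503 -0.17879613] [-1.05332813 -1.66174233 -0.32618864 -2.289709  ]
```

Call:
{"fn": "servo_tool", "kwargs": {
  "deltas": [
    [[0,-4,0],0],
    [[0,-4,0],0],
    [[0,-4,0],0],
    [[0,0,0],0.18],
    [[0,0,0],0.18],
    [[0,0,0],0.18],
    [[0,0,0],0.18],
    [[0,0,0],0.18],
    [[0,0,0],0.18],
    [[0,0,0],0.18]
  ],
  "jaw": -1
}}

```text
t: 1.4
eef_pos: [0.1925, 0.6206, 0.3122]
eef_rot: [-0.707, 0.707, 0.001, -0.001]
contact_force: [0.7, -1.1, 0.8]
width: 0.0855
```

Call:
{"fn": "servo_tool", "kwargs": {
  "deltas": [
    [[0,0,0],0.18],
    [[0,0,0],0.18],
    [[0,0,0],0.18],
    [[0,0,0],0.18],
    [[0,0,0],0.18],
    [[0,0,0],0.18],
    [[0,0,0],0.17],
    [[0,0,0],0]
  ]
}}

```text
t: 2.4
eef_pos: [0.1924, 0.6206, 0.3122]
eef_rot: [-0.576, 0.576, -0.41, 0.41]
contact_force: [-0.2, -0.0, 0.0]
width: 0.0853
```

```bash
python3 - <<'E'
from h import *
p=np.load('pose.npy')
go(S(p,[[0,0,310]])[0],p[2]-1.1)
E
```

```text
t 2.4 pos [0.1924 0.6206 0.3122] heading -1.238 shift cm [51.96  0.26 19.87] turn y 0.006 yaxis [ 0.    -0.001 -1.   ] F [-0.2 -0.   0. ] w 0.0853 j7 -2.42
```

Call:
{"fn": "servo_tool", "kwargs": {
  "deltas": [
    [[4.33,0,1.66],0],
    [[4.33,0,1.66],0],
    [[4.33,0,1.66],0],
    [[4.33,0,1.66],0],
    [[4.33,0,1.66],0],
    [[4.33,0,1.66],0],
    [[4.33,0,1.66],0],
    [[4.33,0,1.66],0],
    [[4.33,0,1.66],0]
  ]
}}

```text
t: 3.52
eef_pos: [0.4612, 0.2995, 0.3127]
eef_rot: [0.576, -0.576, 0.41, -0.41]
contact_force: [-1.1, -0.4, -0.3]
width: 0.0855
```

Call:
{"fn": "servo_tool", "kwargs": {
  "deltas": [
    [[4.33,0,1.66],0],
    [[4.33,0,1.66],0],
    [[4.33,0,1.66],0],
    [[0,0,0],0]
  ]
}}

```text
t: 4.03
eef_pos: [0.5517, 0.1896, 0.3128]
eef_rot: [-0.574, 0.575, -0.411, 0.413]
contact_force: [0.0, 0.3, 0.5]
width: 0.0855
```

```bash
python3 - <<'E'
from ov import *
import cv2
from rig import capture
p=np.load('pose.npy')
go(S(p,[[0,0,280]])[0],p[2]-1.1)
c=capture('wrist');pickle.dump(c,open('wrist1.pkl','wb'))
draw(c,p,1.1,(0,0,640,480),1.2,'pics/w1.png')
cv2.imwrite('pics/w1raw.png',c['color'][:,:,::-1])
E
```

```text
t 4.025 pos [0.5517 0.1896 0.3128] heading -1.244 shift cm [-0.53  3.27 -0.02] turn y -0.0 yaxis [ 0.001 -0.002 -1.   ] F [0.  0.3 0.5] w 0.0855 j7 -1.45
```

View pics/w1.png

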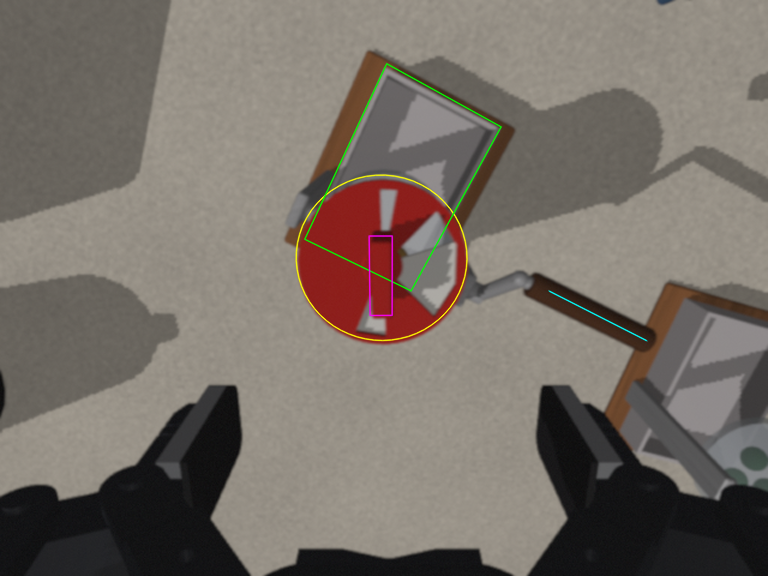

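```bash
python3 - <<'E'
from ov import *
p=np.load('pose.npy')
c=pickle.load(open('wrist1.pkl','rb'))
draw(c,p,1.1,(240,140,400,290),4,'pics/w1z.png')
E
```

```text
(no output)
```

View pics/w1z.png

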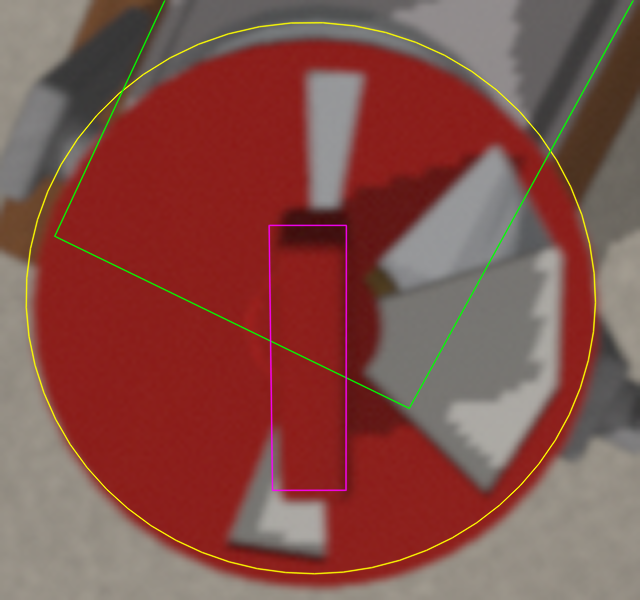

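```bash
python3 - <<'E'
from h import *
p=np.load('pose.npy')
c=pickle.load(open('wrist1.pkl','rb'))
U=np.array([[240+315.5/4-.5,140+312/4-.5]])
r=least_squares(lambda q:(proj(c,S([q[0],q[1],p[2]],[[0,0,202]]))-U).ravel(),p[:2]);print(p,r.x)
p[:2]=r.x; np.save('pose2.npy',p)
go(S(p,[[0,0,208]])[0],p[2]-1.12)
E
```

```text
[ 0.54987226  0.19446295 -0.14412534] [0.55010793 0.19360253]
t 4.075 pos [0.5504 0.1922 0.3125] heading -1.241 shift cm [-0.15 10.45  0.02] turn y 0.023 yaxis [-0.    -0.001 -1.   ] F [ 0.1  1.4 -0.8] w 0.0854 j7 -1.45
```

Call:
{"fn": "servo_tool", "kwargs": {
  "deltas": [
    [[-0.15,2.5,0],0.02],
    [[0,2.5,0],0],
    [[0,2.5,0],0],
    [[0,2.0,0],0],
    [[0,0.9,0],0],
    [[0,0,0],0]
  ]
}}

```text
t: 4.82
eef_pos: [0.5487, 0.1963, 0.2083]
eef_rot: [-0.572, 0.572, -0.416, 0.416]
contact_force: [0.8, -1.4, 0.0]
width: 0.0856
```

Call:
{"fn": "servo_tool", "kwargs": {
  "deltas": [
    [[0,0,0],0],
    [[0,0,0],0],
    [[0,0,0],0],
    [[0,0,0],0],
    [[0,0,0],0],
    [[0,0,0],0],
    [[0,0,0],0],
    [[0,0,0],0]
  ],
  "jaw": 1
}}

```text
t: 5.82
eef_pos: [0.5493, 0.1955, 0.2086]
eef_rot: [-0.571, 0.571, -0.417, 0.417]
contact_force: [-1.0, -0.2, -0.2]
width: -0.0002
```

```bash
python3 - <<'E'
from h import *
import cv2
from rig import capture
p=np.load('pose2.npy')
go(S(p,[[0,0,208]])[0],p[2])
c=capture('scene');cv2.imwrite('pics/s2.png',cv2.resize(c['color'][180:440,320:540,::-1],None,fx=2.3,fy=2.3))
E
```

```text
t 5.825 pos [0.5493 0.1955 0.2086] heading -1.26 shift cm [0.2  0.06 0.02] turn y -1.116 yaxis [-0. -0. -1.] F [-1.  -0.2 -0.2] w -0.0002 j7 -1.41
```

View pics/s2.png

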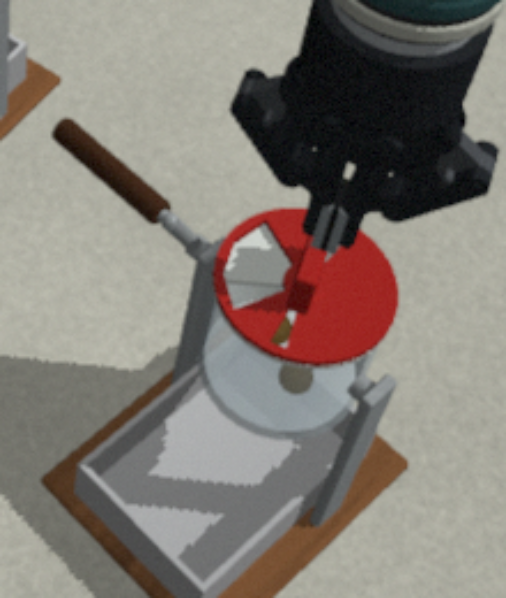

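```bash
python3 - <<'E'
from h import *
import cv2
from rig import capture
p=np.load('pose2.npy')
o,t,R=tool()
for n in('scene','side','wrist'):
    c=capture(n);pickle.dump(c,open(n+'3.pkl','wb'))
    u=proj(c,[t])[0];print(n,u)
    im=c['color'][:,:,::-1].copy()
    x,y=u.astype(int);x0=max(0,min(x-90,460));y0=max(0,min(y-80,320))
    im=cv2.resize(im[y0:y0+160,x0:x0+180],None,fx=4,fy=3.7,interpolation=cv2.INTER_CUBIC)
    def m(P,col):
        v=proj(c,[P])[0];cv2.drawMarker(im,(int((v[0]+.5-x0)*4),int((v[1]+.5-y0)*3.7)),col,0,15,1)
    m(t,(255,255,0)); m(S(p,[[0,0,202]])[0],(0,255,0)); m(S(p,[[0,0,232]])[0],(255,0,255))
    cv2.imwrite(f'pics/{n}3.png',im)
E
```

```text
scene [455.55851314 301.62893117]
side [315.36231264 157.73544097]
wrist [325.47430325 279.78864509]
```

View pics/scene3.png

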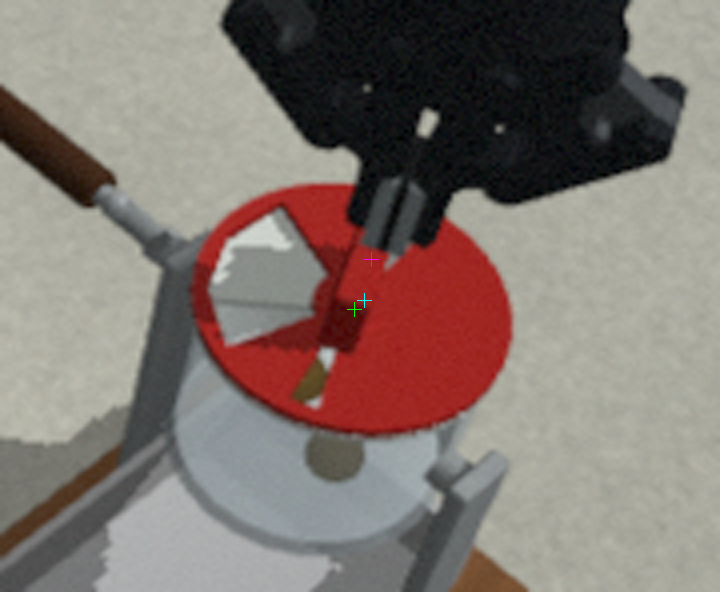

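View pics/side3.png

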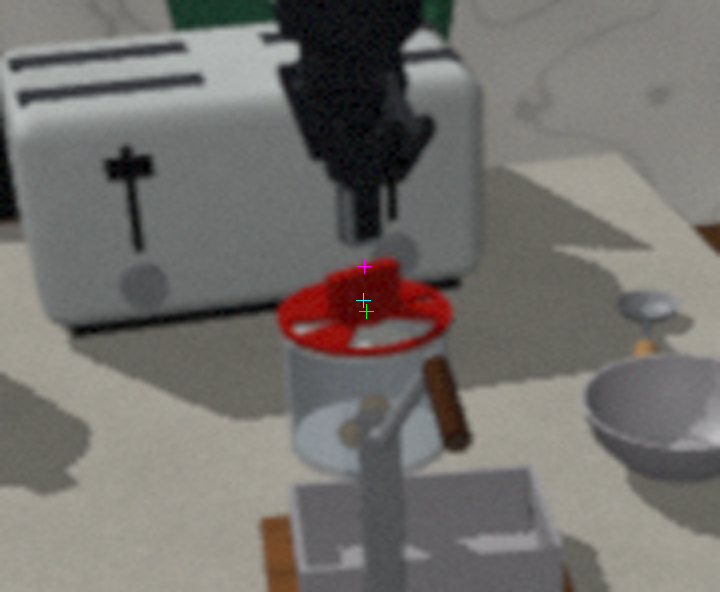

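View pics/wrist3.png

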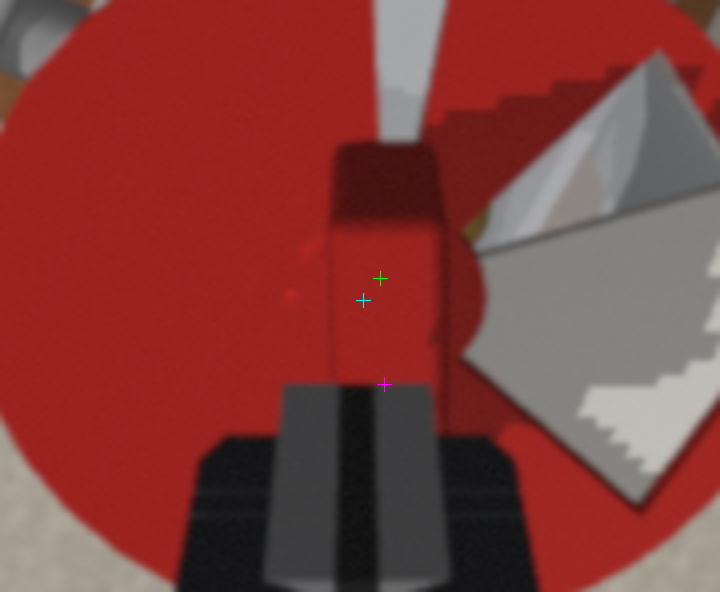

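```bash
python3 - <<'E'
from h import *
C=[pickle.load(open(n+'3.pkl','rb')) for n in('scene','side','wrist')]
U=[[463,288],[314.3,142.2],[324.0,303]]
o,t,R=tool()
r=least_squares(lambda P:np.concatenate([proj(c,[P])[0]-u for c,u in list(zip(C,U))[:2]]),t);print(r.x,r.fun,R.T@(r.x-t)*1000)
r=least_squares(lambda P:np.concatenate([proj(c,[P])[0]-u for c,u in list(zip(C,U))]),t);print(r.x,r.fun,R.T@(r.x-t)*1000)
print(S(np.load('pose2.npy'),[[0,0,232]]))
E
```

```text
[0.55052823 0.1995418  0.24403709] [ 0.28782316 -0.19290726  0.56949077  0.30994864] [ -3.50686826 -35.43089744   2.43493   ]
[0.55433279 0.19811881 0.24422498] [-2.42053972  1.03030437  2.36683138  0.27901805 -0.8560148   0.8493478 ] [ -0.98890592 -35.61862605   5.62233232]
[[0.55010793 0.19360253 0.232     ]]
```

Call:
{"fn": "servo_tool", "kwargs": {
  "deltas": [
    [[0,0,0],0],
    [[0.35,0,0],0],
    [[0,0,0],0],
    [[0,0,0],0],
    [[0,0,0],0],
    [[0,0,0],0]
  ],
  "jaw": -1
}}

```text
t: 6.78
eef_pos: [0.5503, 0.1922, 0.2086]
eef_rot: [0.571, -0.571, 0.417, -0.417]
contact_force: [0.1, 0.3, 0.2]
width: 0.0855
```

Call:
{"fn": "servo_tool", "kwargs": {
  "deltas": [
    [[0,0.7,0],0],
    [[0,0.7,0],0],
    [[0,0.7,0],0],
    [[0,0.6,0],0],
    [[0,0.3,0],0],
    [[0,0,0],0]
  ]
}}

```text
t: 7.52
eef_pos: [0.5503, 0.1921, 0.1784]
eef_rot: [-0.571, 0.571, -0.417, 0.417]
contact_force: [0.0, 0.4, 0.2]
width: 0.0852
```

```bash
cat > look.py <<'E'
from h import *
import cv2,sys
from rig import capture
def look(tag,names=('scene','side'),P=None,mark=True):
    o,t,R=tool()
    for n in names:
        c=capture(n);pickle.dump(c,open(f'{n}{tag}.pkl','wb'))
        u=proj(c,[t if P is None else P])[0]
        x,y=u.astype(int);x0=max(0,min(x-90,460));y0=max(0,min(y-80,320))
        im=cv2.resize(c['color'][y0:y0+160,x0:x0+180,::-1],None,fx=4,fy=3.7,interpolation=cv2.INTER_CUBIC)
        v=(proj(c,[t])[0]+.5-[x0,y0])*[4,3.7]
        if mark: cv2.drawMarker(im,tuple(int(a) for a in v),(255,255,0),0,15,1)
        print(n,'x0,y0',x0,y0)
        cv2.imwrite(f'pics/{n}{tag}.png',im)
E
python3 - <<'E'
from look import *
p=np.load('pose2.npy')
go(S(p,[[0,0,180]])[0],p[2]-1.12)
look('4')
E
```

```text
t 7.525 pos [0.5503 0.1921 0.1784] heading -1.26 shift cm [-0.15 -0.16  0.03] turn y 0.004 yaxis [-0. -0. -1.] F [0.  0.4 0.2] w 0.0852 j7 -1.38
scene x0,y0 358 233
side x0,y0 226 90
```

View pics/scene4.png

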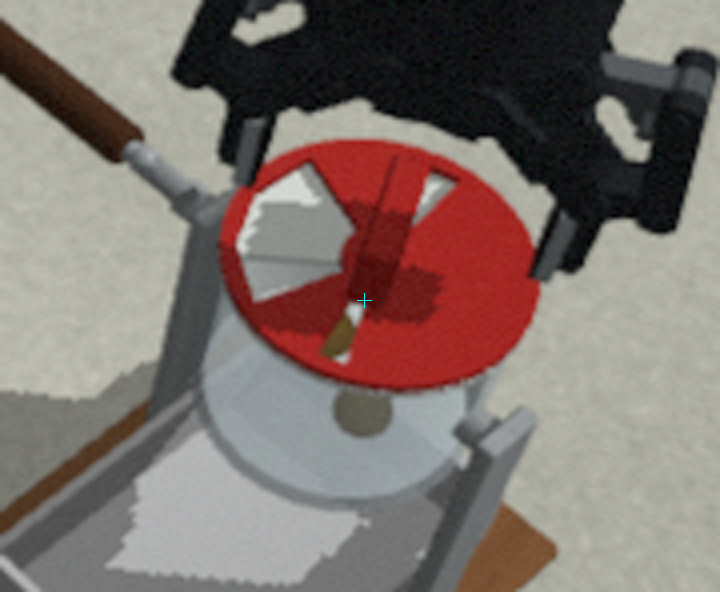

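View pics/side4.png

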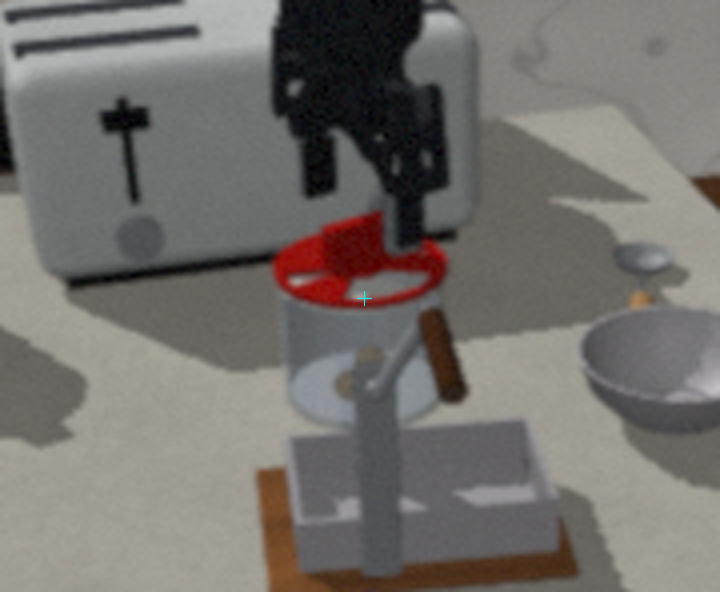

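```bash
python3 - <<'E'
from h import *
C=[pickle.load(open(n+'4.pkl','rb')) for n in('scene','side')]
o,t,R=tool()
for U in ([[457.2,295.4],[316.2,149.7]],[[358+250/4,233+185/3.7],[226+318/4,90+193/3.7]],[[358+545/4,233+278/3.7],[226+404/4,90+250/3.7]]):
    r=least_squares(lambda P:np.concatenate([proj(c,[P])[0]-u for c,u in zip(C,U)]),t);print(r.x,r.fun.round(1),R.T@(r.x-t)*1000)
E
```

```text
[0.55281108 0.19625302 0.2273255 ] [ 0.1 -0.1  0.3  0.1] [ -3.22781859 -48.5525265    3.44615067]
[0.56066552 0.15947492 0.23973221] [ 9.7 -6.1 18.2  9.2] [ 34.19078518 -60.96124622  -0.3113714 ]
[0.54478888 0.23416984 0.21557532] [ -8.6   5.8 -17.5  -9.6] [-41.7819323  -36.80024852   7.39225647]
```

Call:
{"fn": "servo_tool", "kwargs": {
  "deltas": [
    [[0.1,0.3,0],0],
    [[0,0.2,0],0],
    [[0,0,0],0]
  ]
}}

```text
t: 8.0
eef_pos: [0.5505, 0.1911, 0.1734]
eef_rot: [-0.571, 0.571, -0.417, 0.417]
contact_force: [-0.2, -0.4, -0.5]
width: 0.0856
```

Call:
{"fn": "servo_tool", "kwargs": {
  "deltas": [
    [[0,0,0],0],
    [[0,0,0],0],
    [[0,0,0],0],
    [[0,0,0],0],
    [[0,0,0],0],
    [[0,0,0],0],
    [[0,0,0],0]
  ],
  "jaw": 1
}}

```text
t: 8.88
eef_pos: [0.5507, 0.1921, 0.1739]
eef_rot: [0.572, -0.571, 0.417, -0.416]
contact_force: [-0.7, 3.5, 3.7]
width: 0.0102
```

```bash
python3 - <<'E'
from look import *
p=np.load('pose2.npy')
go(S(p,[[0,0,173]])[0],p[2])
look('5',('wrist',))
E
```

```text
t 8.875 pos [0.5507 0.1921 0.1739] heading -1.259 shift cm [-0.16  0.09 -0.01] turn y -1.115 yaxis [ 0.     0.001 -1.   ] F [-0.7  3.5  3.7] w 0.0102 j7 -1.37
wrist x0,y0 235 199
```

View pics/wrist5.png

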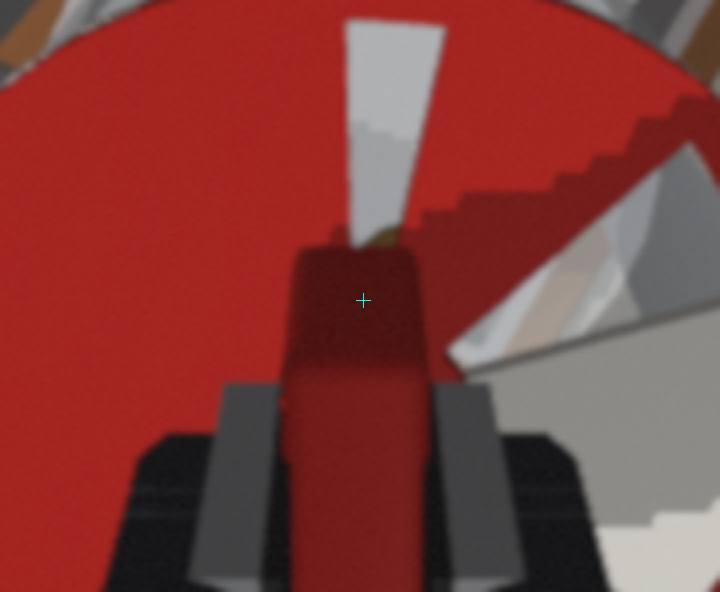

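Call:
{"fn": "servo_tool", "kwargs": {
  "deltas": [
    [[0,0,0],-0.12],
    [[0,0,0],-0.12],
    [[0,0,0],-0.12],
    [[0,0,0],-0.12]
  ]
}}

```text
t: 9.43
eef_pos: [0.5504, 0.1926, 0.1739]
eef_rot: [0.655, -0.654, 0.268, -0.267]
contact_force: [-2.1, 4.9, 3.3]
width: 0.0106
```

Call:
{"fn": "servo_tool", "kwargs": {
  "deltas": [
    [[0,0,0],-0.12],
    [[0,0,0],-0.12],
    [[0,0,0],-0.12],
    [[0,0,0],-0.12],
    [[0,0,0],-0.12],
    [[0,0,0],-0.035],
    [[0,0,0],0]
  ]
}}

```text
t: 10.3
eef_pos: [0.5498, 0.193, 0.1738]
eef_rot: [0.706, -0.705, 0.051, -0.05]
contact_force: [-2.6, 5.9, 4.8]
width: 0.0105
```

```bash
python3 - <<'E'
from look import *
p=np.load('pose2.npy')
go(S(p,[[0,0,173]])[0],p[2])
look('6',('wrist','scene'))
E
```

```text
t 10.3 pos [0.5498 0.193  0.1738] heading -0.143 shift cm [0.02 0.08 0.07] turn y 0.001 yaxis [-0.001  0.002 -1.   ] F [-2.6  5.9  4.8] w 0.0105 j7 -0.37
wrist x0,y0 237 202
scene x0,y0 358 235
```

View pics/wrist6.png

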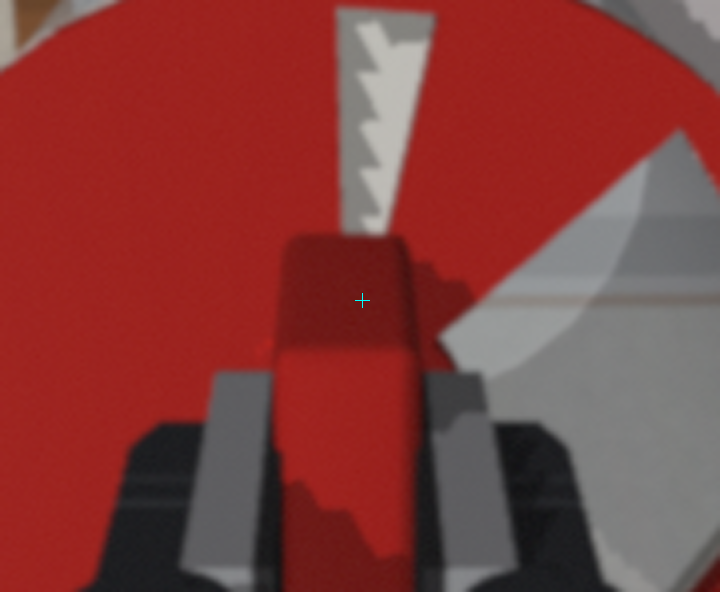

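View pics/scene6.png

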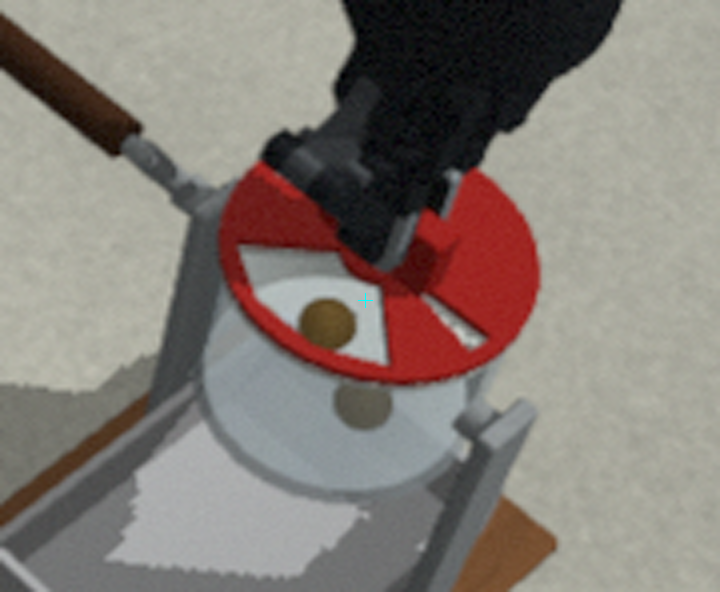

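Call:
{"fn": "servo_tool", "kwargs": {
  "deltas": [
    [[0,0,0],0],
    [[0,0,0],0],
    [[0,0,0],0],
    [[0,0,0],0],
    [[0,0,0],0]
  ],
  "jaw": -1
}}

```text
t: 11.02
eef_pos: [0.5507, 0.1911, 0.1736]
eef_rot: [-0.705, 0.705, -0.051, 0.051]
contact_force: [0.3, 1.7, -0.3]
width: 0.0855
```

Call:
{"fn": "servo_tool", "kwargs": {
  "deltas": [
    [[0,-2,0],0],
    [[0,-3,0],0],
    [[0,-3,0],0],
    [[0,-3,0],0],
    [[0,0,0],0]
  ]
}}

```text
t: 11.65
eef_pos: [0.5521, 0.1915, 0.2861]
eef_rot: [0.706, -0.704, 0.05, -0.053]
contact_force: [0.3, 0.5, -0.5]
width: 0.0852
```

```bash
python3 - <<'E'
from ov import *
from rig import capture
p=np.load('pose2.npy')
go(S(p,[[30,-132,230]])[0],p[2])
c=capture('wrist');pickle.dump(c,open('wrist7.pkl','wb'))
draw(c,p,0,(0,0,640,480),1.2,'pics/w7.png')
E
```

```text
t 11.65 pos [0.5521 0.1915 0.2861] heading -0.145 shift cm [  2.76   5.59 -13.03] turn y -0.001 yaxis [ 0.005  0.002 -1.   ] F [ 0.3  0.5 -0.5] w 0.0852 j7 -0.42
```

View pics/w7.png

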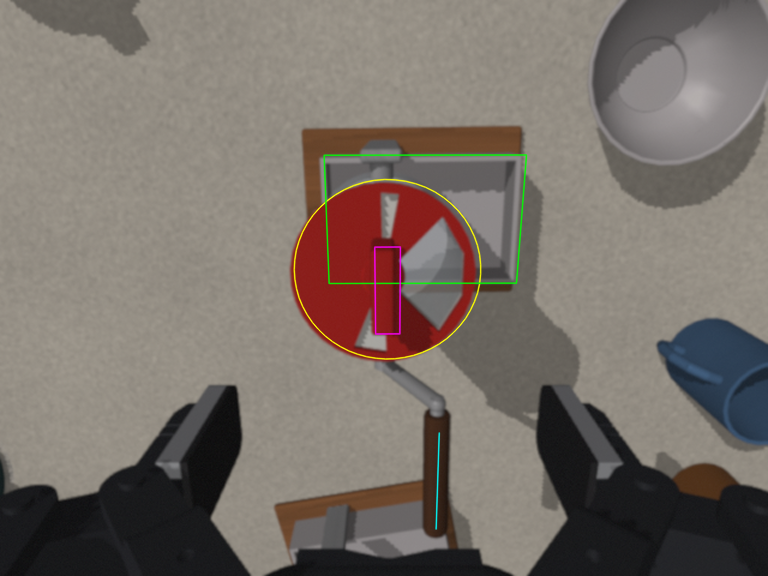

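Call:
{"fn": "servo_tool", "kwargs": {
  "deltas": [
    [[0.7,0,-3.25],0],
    [[0.7,0,-3.25],0],
    [[0.7,0,-3.25],0],
    [[0.7,0,-3.25],0],
    [[0,3,0],0],
    [[0,3,0],0],
    [[0,0,0],0]
  ]
}}

```text
t: 12.58
eef_pos: [0.5571, 0.0582, 0.2205]
eef_rot: [-0.704, 0.706, -0.054, 0.049]
contact_force: [0.1, 0.5, -0.8]
width: 0.0854
```

```bash
python3 - <<'E'
from ov import *
from rig import capture
p=np.load('pose2.npy')
go(S(p,[[30,-132,152]])[0],p[2])
c=capture('wrist');pickle.dump(c,open('wrist8.pkl','wb'))
draw(c,p,0,(0,0,640,480),1.2,'pics/w8.png')
E
```

```text
t 12.575 pos [0.5571 0.0582 0.2205] heading -0.145 shift cm [0.4  6.85 0.12] turn y -0.001 yaxis [-0.007 -0.002 -1.   ] F [ 0.1  0.5 -0.8] w 0.0854 j7 -0.16
```

View pics/w8.png

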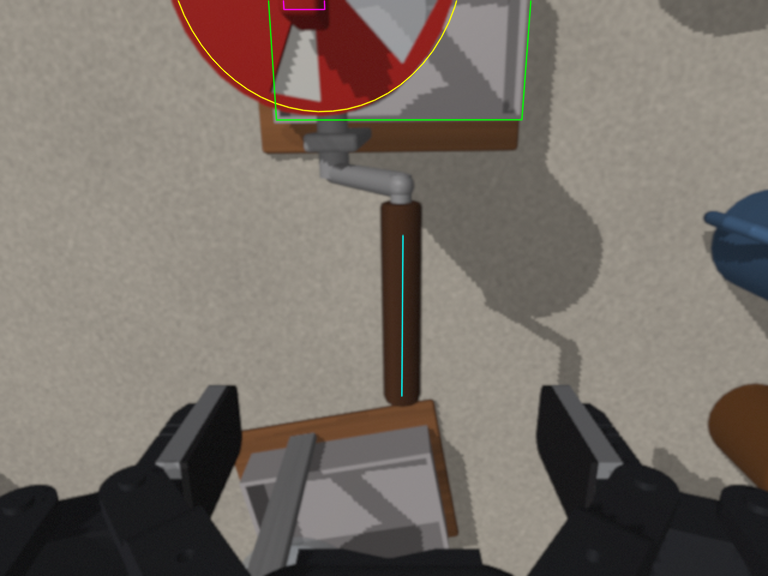

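```bash
python3 - <<'E'
from h import *
c=pickle.load(open('wrist8.pkl','rb'));p=np.load('pose2.npy')
for z in (.14,.165):
    r=least_squares(lambda P:proj(c,[[P[0],P[1],z]])[0]-[254,365],[.5,0]);d=r.x-p[:2];cc,s=np.cos(p[2]),np.sin(p[2]);print(z,r.x,'stand',cc*d[0]+s*d[1],-s*d[0]+cc*d[1])
E
```

```text
0.14 [ 0.49167229 -0.03275858] stand -0.025318232973166675 -0.23240710751349875
0.165 [ 0.49900542 -0.01647504] stand -0.020399882687492685 -0.2152391602951195
```

Call:
{"fn": "servo_tool", "kwargs": {
  "deltas": [
    [[0.3,0,0.1],0],
    [[0,1.5,0],0],
    [[0,2.5,0],0],
    [[0,2.0,0],0],
    [[0,0.8,0],0],
    [[0,0,0],0]
  ],
  "jaw": -0.1
}}

```text
t: 13.38
eef_pos: [0.5625, 0.059, 0.1553]
eef_rot: [-0.705, 0.705, -0.051, 0.051]
contact_force: [0.1, 1.0, 0.6]
width: 0.0467
```

```bash
python3 - <<'E'
from look import *
p=np.load('pose2.npy')
go(S(p,[[30,-132,152]])[0],p[2])
look('9',('side','scene'))
E
```

```text
t 13.375 pos [0.5625 0.059  0.1553] heading -0.145 shift cm [-0.16  0.33 -0.06] turn y -0.001 yaxis [-0.001 -0.    -1.   ] F [0.1 1.  0.6] w 0.0467 j7 -0.11
side x0,y0 247 128
scene x0,y0 270 194
```

View pics/side9.png

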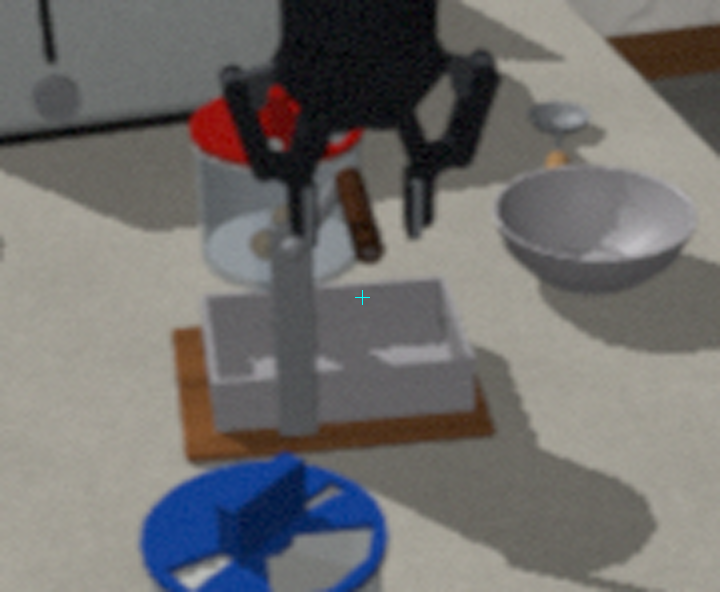

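View pics/scene9.png

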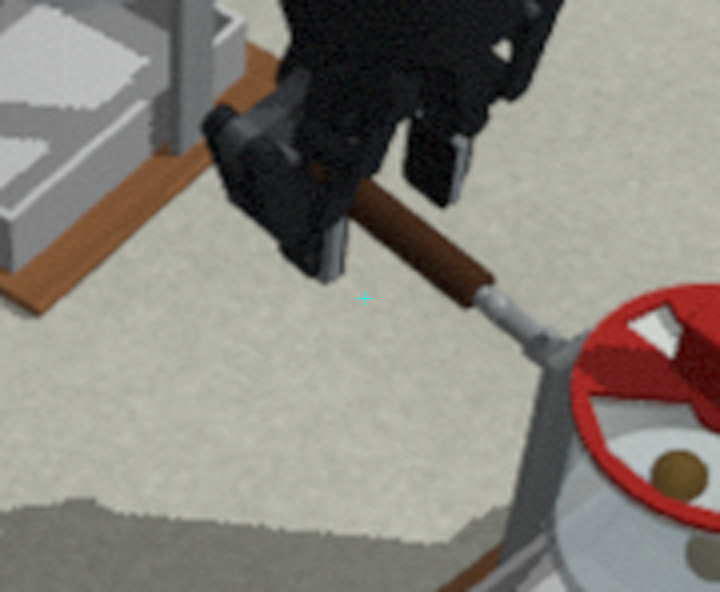

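Call:
{"fn": "servo_tool", "kwargs": {
  "deltas": [
    [[-0.15,0.35,0],0],
    [[0,0,0],0]
  ]
}}

```text
t: 13.72
eef_pos: [0.5611, 0.0594, 0.1522]
eef_rot: [0.705, -0.705, 0.051, -0.051]
contact_force: [0.1, 1.3, -0.1]
width: 0.0468
```

Call:
{"fn": "servo_tool", "kwargs": {
  "deltas": [
    [[0,0,0],0],
    [[0,0,0],0],
    [[0,0,0],0],
    [[0,0,0],0],
    [[0,0,0],0]
  ],
  "jaw": 1
}}

```text
t: 14.35
eef_pos: [0.5618, 0.0592, 0.1525]
eef_rot: [0.705, -0.705, 0.051, -0.052]
contact_force: [2.0, -0.7, 2.3]
width: 0.0137
```

```bash
python3 - <<'E'
from look import *
p=np.load('pose2.npy')
go(S(p,[[30,-132,152]])[0],p[2])
look('10',('side',))
for a in range(0,121,10):
    th=np.radians(a); x0,z0=30,52
    print(a,(np.array([x0*np.cos(th)+z0*np.sin(th)-30, -(z0*np.cos(th)-x0*np.sin(th)-52)])/10).round(2))
E
```

```text
t 14.35 pos [0.5618 0.0592 0.1525] heading -0.145 shift cm [-0.09  0.05 -0.07] turn y -0.001 yaxis [ 0.001  0.    -1.   ] F [ 2.  -0.7  2.3] w 0.0137 j7 -0.11
side x0,y0 246 129
0 [ 0. -0.]
10 [0.86 0.6 ]
20 [1.6  1.34]
30 [2.2 2.2]
40 [2.64 3.14]
50 [2.91 4.16]
60 [3.  5.2]
70 [2.91 6.24]
80 [2.64 7.25]
90 [2.2 8.2]
100 [1.6  9.06]
110 [0.86 9.8 ]
120 [ 0.  10.4]
```

View pics/side10.png

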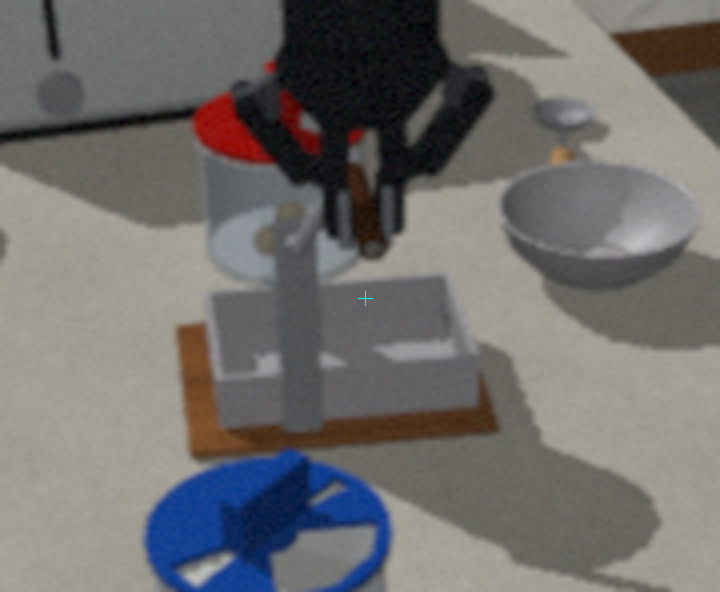

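Call:
{"fn": "servo_tool", "kwargs": {
  "deltas": [
    [[0.86,0.6,0],0],
    [[0.74,0.74,0],0],
    [[0.6,0.86,0],0],
    [[0.44,0.94,0],0],
    [[0,0,0],0]
  ]
}}

```text
t: 15.02
eef_pos: [0.5882, 0.0556, 0.12]
eef_rot: [-0.705, 0.705, -0.051, 0.052]
contact_force: [4.6, 0.6, -1.5]
width: 0.0143
```

Call:
{"fn": "servo_tool", "kwargs": {
  "deltas": [
    [[0.27,1.02,0],0],
    [[0.09,1.04,0],0],
    [[-0.09,1.04,0],0],
    [[-0.27,1.01,0],0],
    [[0,0,0],0]
  ]
}}

```text
t: 15.65
eef_pos: [0.5867, 0.0558, 0.0778]
eef_rot: [-0.705, 0.705, -0.051, 0.051]
contact_force: [5.8, 2.0, -7.0]
width: 0.0137
```

```bash
python3 - <<'E'
from look import *
p=np.load('pose2.npy')
go(S(p,[[30,-132,48]])[0],p[2])
look('11',('side',))
E
```

```text
t 15.65 pos [0.5867 0.0558 0.0778] heading -0.145 shift cm [-2.59  2.98 -0.09] turn y -0.001 yaxis [-0.001 -0.    -1.   ] F [ 5.8  2.  -7. ] w 0.0137 j7 -0.04
side x0,y0 258 156
```

View pics/side11.png

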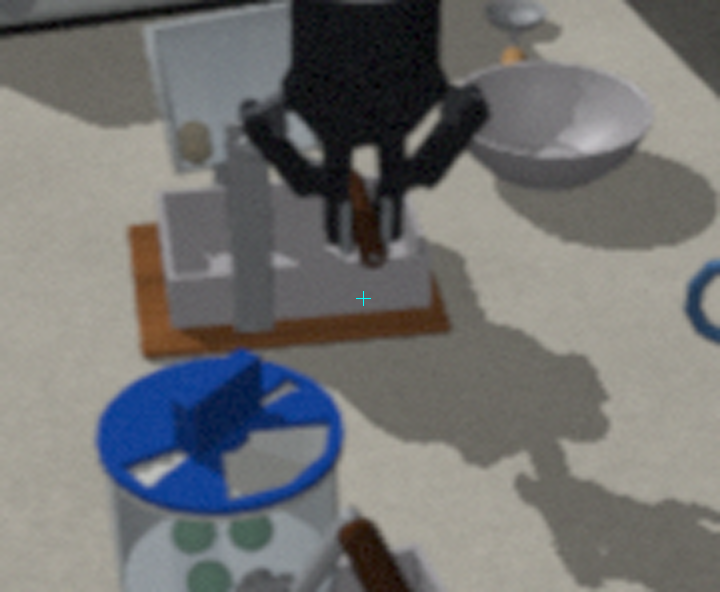

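Call:
{"fn": "servo_tool", "kwargs": {
  "deltas": [
    [[-0.44,0.95,0],0],
    [[-0.6,0.86,0],0],
    [[-0.74,0.74,0],0],
    [[-0.7,0.5,0],0],
    [[0,0,0],0]
  ]
}}

```text
t: 16.32
eef_pos: [0.5613, 0.0592, 0.0485]
eef_rot: [-0.705, 0.705, -0.052, 0.05]
contact_force: [1.8, 2.4, -2.0]
width: 0.0138
```

Call:
{"fn": "servo_tool", "kwargs": {
  "deltas": [
    [[-0.15,0.15,0],0],
    [[0,0,0],0],
    [[0,0,0],0],
    [[0,0,0],0],
    [[0,0,0],0],
    [[0,0,0],0],
    [[0,0,0],0],
    [[0,0,0],0],
    [[0,0,0],0],
    [[0,0,0],0]
  ]
}}

```text
t: 17.58
eef_pos: [0.5615, 0.0593, 0.0482]
eef_rot: [0.705, -0.705, 0.051, -0.051]
contact_force: [1.5, 1.1, 5.3]
width: 0.014
```

```bash
python3 - <<'E'
from look import *
p=np.load('pose2.npy')
go(S(p,[[30,-132,48]])[0],p[2])
look('12',('side','scene'),P=S(p,[[40,-20,90]])[0])
E
```

```text
t 17.575 pos [0.5615 0.0593 0.0482] heading -0.145 shift cm [-0.05  0.02 -0.07] turn y -0.001 yaxis [ 0.  0. -1.] F [1.5 1.1 5.3] w 0.014 j7 -0.03
side x0,y0 245 125
scene x0,y0 318 275
```

View pics/side12.png

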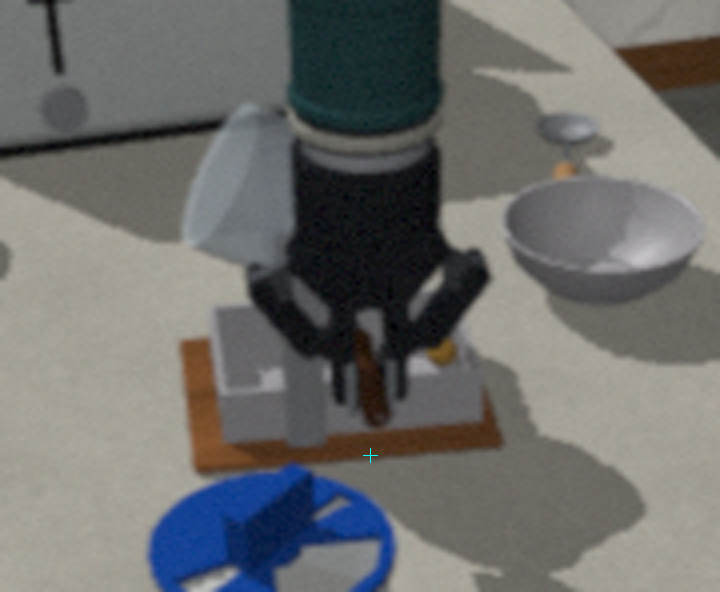

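View pics/scene12.png

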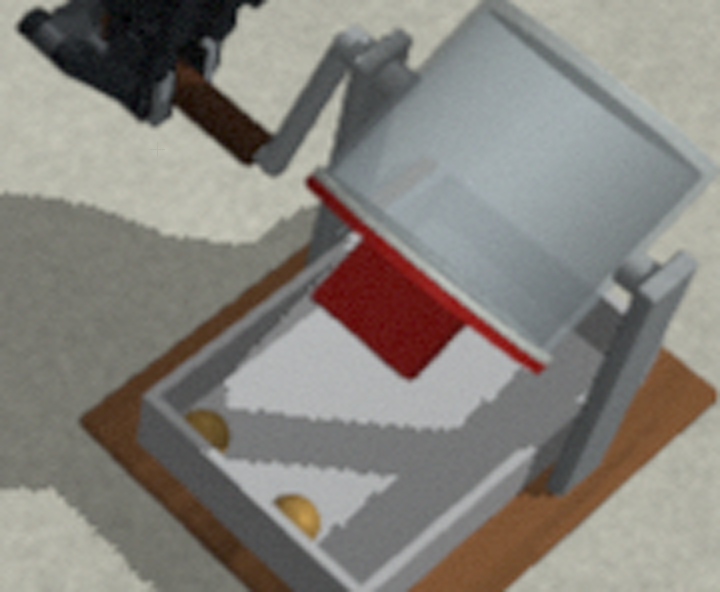

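Call:
{"fn": "servo_tool", "kwargs": {
  "deltas": [
    [[0,0,0],0],
    [[0,0,0],0],
    [[0,0,0],0],
    [[0,0,0],0],
    [[0,0,0],0]
  ],
  "jaw": -0.2
}}

```text
t: 18.3
eef_pos: [0.5612, 0.0592, 0.0475]
eef_rot: [-0.705, 0.705, -0.051, 0.051]
contact_force: [-0.3, -0.5, -0.3]
width: 0.0514
```

Call:
{"fn": "servo_tool", "kwargs": {
  "deltas": [
    [[0,-1,0],0],
    [[0,-3,0],0],
    [[0,-4,0],0],
    [[0,-4,0],0],
    [[0,-4,0],0],
    [[0,-3,0],0],
    [[0,0,0],0],
    [[0,0,0],0]
  ]
}}

```text
t: 19.3
eef_pos: [0.5608, 0.0593, 0.2374]
eef_rot: [0.705, -0.705, 0.051, -0.051]
contact_force: [-0.2, 0.2, 0.4]
width: 0.0515
```

```bash
python3 - <<'E'
from look import *
p=np.load('pose2.npy')
go(S(p,[[30,-132,48]])[0],p[2])
look('13',('side','scene'),P=S(p,[[40,-20,90]])[0],mark=False)
E
```

```text
t 19.3 pos [0.5608 0.0593 0.2374] heading -0.145 shift cm [ 0.03 18.94 -0.06] turn y -0.001 yaxis [-0.001  0.    -1.   ] F [-0.2  0.2  0.4] w 0.0515 j7 -0.16
side x0,y0 245 125
scene x0,y0 318 275
```

View pics/side13.png

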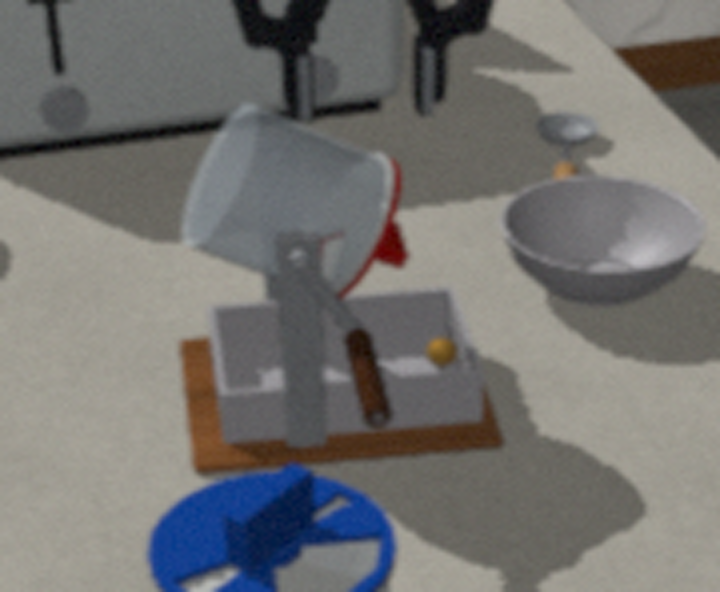

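View pics/scene13.png

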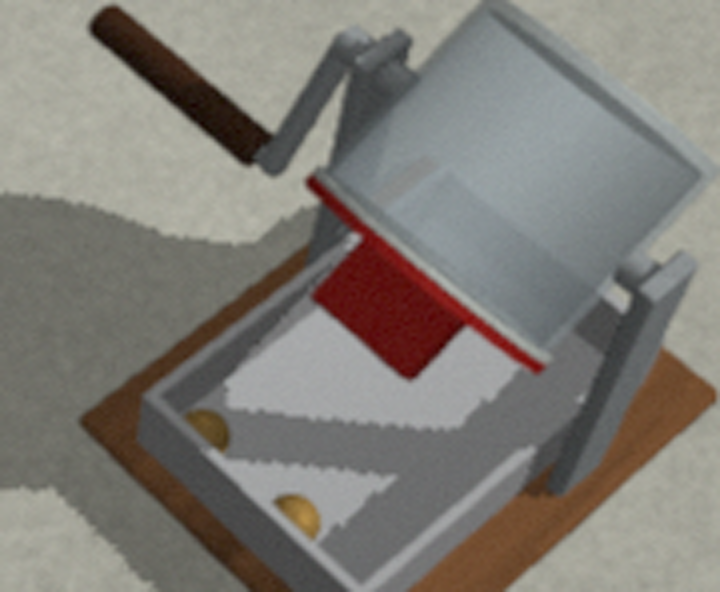

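Both sweets sit in the dish at scene crop (207,430) and (298,517), the jar is empty, and the dial's grip bar is parallel to the stand's y. The gripper is clear of everything.

```bash
python3 -c "
from rig import manip; print(manip.close_job())"
```

```text
the job is handed in; nothing more can be done
None
```

I turned the red dial to its largest opening over the lid gap, then swung the crank forwards and all the way down. Both gold sweets rolled into the stand's own white dish. I let go, raised the gripper clear and handed the job in at about 19.4 s. The hand-in gave no verdict.

**Last checks:**
- The final scene picture shows both sweets resting in the dish and the jar empty. The side picture shows one of them in the dish; the other can't be made out there.
- The dial's grip bar lies along the stand's y. A wrist picture just before tipping put the dial at about 0 rad.
- The wrist force was near zero after release, so the robot was touching nothing. The highest force I read during the job was about 9 N.

**What disagreed:** the fingertips seen in the cameras were about 35 mm higher along the tool than the reported TCP. Because of this my first attempt to grip the dial closed above the bar and caught nothing. I worked out the offset from the scene and side pictures and allowed for it in every later grasp, and those held.

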